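# Bring the square tea caddy round to the front and hold the carousel

## Task

On the hotel room's tea tray, turn the carousel of jars by the wooden handle on its post, either way round, until the square tea caddy stands straight at the front of the tray, towards the gap between the two mugs, and then hold the carousel still there so that a guest can lift the caddy's lid. Turn it smoothly, so that no jar tips or leaves its well, and leave the mugs, the spoon and everything else on the desk alone. Finish while still holding the handle: do not let go at the end.

Things in the scene. Friction and masses are not known exactly. Their poses are not given: they have to be found in the camera images.
- tray: dark wooden tea tray, fixed, 400 mm deep, 330 mm wide, rim 24 mm high, floor at 10 mm. Origin on the desk under the carousel's axis; -x points to its front, the strip on the robot's side where the two mugs stand; +y is left seen from the robot. Its rim lies 260 mm in front of the origin, 140 mm behind it, 165 mm to either side
- tray_front (a point): fixed point of the tray: the front position, 80 mm from the carousel's axis straight towards the middle of the tray's front edge (towards the gap between the mugs), at the height of the carousel's floor. The square caddy's origin belongs here
- carousel: wooden turntable, 244 mm across, rim 10 mm high; origin on its axis, at its underside, 22 mm above the desk; z up, the axis of turning. Turns freely both ways without stops on a ball bearing (drag about 0.04 to 0.08 N m; it coasts a little). The jars stand on its floor, 10 mm above its origin, in five wells 8 mm deep, 72 degrees apart, 80 mm from the axis. A 12 mm post on its axis carries the handle
- caddy_place (a point): point on the carousel's floor, 80 mm from the axis, the middle of the square well, where the caddy stands; turns with the carousel
- handle: upright wooden paddle on the carousel's post, rigid with it, turning about its own middle: 74 mm long (x), 16 mm thick (y), 46 mm high. Origin at the centre of its underside, 154 mm above the desk; top at 200 mm. Clear above all jars (tops at 109 mm or lower): can be pinched across its thickness from above. One end points over the square caddy, the other away from it
- caddy: the square tea caddy, the only square one among the five jars: white ceramic 56 x 56 mm with a wooden lid 58 x 58 mm, 77 mm high in all, about 0.24 kg. Origin at the centre of its underside; z up. Stands loose in the carousel's square well, 80 mm from the axis
- jar1: round white ceramic jar with a wooden lid, 62 mm in diameter, 77 mm high, about 0.2 kg; origin at the centre of its underside, z up. Stands loose in one of the carousel's four round wells (any of them), 80 mm from the axis
- jar2: round white ceramic jar with a wooden lid, 62 mm in diameter, 65 mm high, about 0.2 kg; origin at the centre of its underside, z up. Stands loose in one of the carousel's four round wells (any of them), 80 mm from the axis
- jar3: round white ceramic jar with a wooden lid, 62 mm in diameter, 77 mm high, about 0.2 kg; origin at the centre of its underside, z up. Stands loose in one of the carousel's four round wells (any of them), 80 mm from the axis
- jar4: round white ceramic jar with a wooden lid, 62 mm in diameter, 65 mm high, about 0.2 kg; origin at the centre of its underside, z up. Stands loose in one of the carousel's four round wells (any of them), 80 mm from the axis
- mug_left: white mug, 76 mm in diameter, 88 mm high, standing loose on the left of the tray's front strip; origin at the centre of its underside. Leave alone
- mug_right: the same mug on the right of the tray's front strip. Leave alone
- spoon: small steel coffee spoon, 105 mm long, lying between the mugs; origin under its middle. Leave alone
- remote: white and black remote control, 150 x 42 x 18 mm, lying in a dark open valet tray (200 x 140 mm, 24 mm high) on the left of the desk; origin at the centre of its underside. Leave alone
- comb: folding comb, 190 mm long, 8 mm high, lying on the left of the desk; origin at the middle of its underside. Leave alone
- phone: black phone, 150 x 72 x 9 mm, on the pad of a wireless charger on the right of the desk; the charger's lamp stem (30 x 12 mm) rises to 0.39 m beside it. Origin at the centre of its underside. Leave alone
- water: clear water bottle, 64 mm in diameter, 200 mm high, on the right of the desk; origin at the centre of its underside. Leave alone
There are look-alikes about, which are no part of the job. Leave any green or turquoise look-alike of the jar1 alone.

How it is judged:
At the end, for the whole second after the job is handed in: The square caddy stands in its place on the carousel (15 mm) and within 16 mm of the front position (about 11 degrees); all five jars are upright on the carousel, the carousel is still (under 0.06 rad/s) and the fingers hold its handle (over 2 N) (horizontal distance between caddy and tray_front below 0.016 m and horizontal distance between caddy and caddy_place below 0.015 m and angle between the x axis of carousel and the x axis of tray, either way round below 0.2 rad and angle between the x axis of caddy and the x axis of carousel, either way round below 0.3 rad and angular speed of carousel below 0.06 rad/s and contact force between the fingers and handle above 2 N and angle between each of caddy, jar1, jar2, jar3, jar4's own z axis and vertical below 0.15 rad and z of caddy in the frame of carousel between 0.006 and 0.016 m and z of jar1 in the frame of carousel between 0.006 and 0.016 m and z of jar2 in the frame of carousel between 0.006 and 0.016 m and z of jar3 in the frame of carousel between 0.006 and 0.016 m and z of jar4 in the frame of carousel between 0.006 and 0.016 m and horizontal distance between jar1 and carousel between 0.06 and 0.1 m and horizontal distance between jar2 and carousel between 0.06 and 0.1 m and horizontal distance between jar3 and carousel between 0.06 and 0.1 m and horizontal distance between jar4 and carousel between 0.06 and 0.1 m); the arm keeps its last pose, push and grip.
It fails at once if a jar is tipped or leaves its well (angle between any of caddy, jar1, jar2, jar3, jar4's own z axis and vertical above 0.35 rad or horizontal distance between any of caddy, jar1, jar2, jar3, jar4 and carousel above 0.105 m or z of any of caddy, jar1, jar2, jar3, jar4 in the frame of carousel above 0.02 m or horizontal distance between caddy and caddy_place above 0.02 m).
It fails at once if a mug, the spoon, the remote, the comb, the phone or the bottle is moved by more than 20 mm (distance of any of mug_left, mug_right, spoon, remote, comb, phone, water from where it was at the start of the episode above 0.02 m).
It also fails if it takes over 48 s, if anything falls off the work surface, if the arm or the gripper's body presses on something with over 40 N, if the wrist force passes 120 N, or if a joint passes its speed limit or range.

## Robot

A 7-joint arm with a two-finger parallel gripper is mounted at the origin on the work surface. World frame = base frame: x ahead of the robot, y to its left, z up, the work surface at z = 0. Lengths are in m, angles in rad, forces in N, time in s.
With the tool pointing down it reaches from about 0.4 to 0.85 m from the base axis. Payload 4.5 kg.
Tool frame: the origin (TCP) lies on the centre line of the jaws, within the pads' length; the fingertips stand 11 mm ahead of it and the grasp point (between the pads) lies 8 mm behind it; z points along the fingers, y is the line along which they close (so a half turn about z gives the same grasp; the last joint's range is limited). The gripper opens to 88 mm and grips with 3 to 60 N. Pads are 18 mm wide; open, the fingers measure 123 mm over their backs; the gripper's body (75 mm by 187 mm) begins 45 mm behind the grasp point.
Start: joints at [1.215, 0.689, -0.195, 1.565, 0.157, 0.902, -0.215], TCP at [0.238, -0.578, 0.25] pointing down, gripper open.
Joint ranges: [-3.01, 3.01], [-0.46, 2.08], [-1.47, 1.51], [0.13, 2.56], [-1, 4.14], [0.04, 2.09], [-2.66, 2.66]. Speed limits (rad/s): [2.57, 2.57, 3.14, 3.14, 3.14, 3.14, 3.14].

## Interface

Orientations are given as a unit quaternion [x, y, z, w].
In Python, from plant import * gives the robot as it stands. The module is installed in compiled form; this text tells all that it offers.
- The arm moves only by the tool send_rows, never from a script. Its argument "motion" is a list of rows, each an object of numbers: "x", "y", "z": the shift along the tool's x, y, z in cm; "rx", "ry", "rz": the turn, a rotation vector about the tool's x, y, z in rad; "jaw": the finger opening in cm, from 0 to 8.81. In form: [{"x": .., "y": .., "z": .., "rx": .., "ry": .., "rz": .., "jaw": ..}, ...]. A call has exactly 5 rows; each row shifts and turns the commanded pose from where the row before left it, along the tool's axes as they then stand; what a row does not reach is not made up. A row lasts 1/10 s, in which the tool goes at most 50 mm and 8.59 degrees, less where a joint would pass 70% of its speed; a pose out of reach is approached as far as the arm can. A call is refused whole if a number of a shift passes 5 or a number of a turn 0.15, either way. A call with a gripper value outside its range is refused whole. The fingers move at their own pace and stop on an object; "grip_force" is the grip in N (left out, the last holds). Time passes only in rows, so rows that do not move let the fingers close, or fill a call up. It gives the time, the measured TCP pose, the force, the opening and the grip force at its end, in the units of the state.
- get_state(): the state, without advancing time (a new reading comes with each control period).
- snapshot(name): name is "scene" or "top" or "wrist"; returns a dict with "img" (384x512x3 uint8, red, green, blue), "vertical_fov" (degrees; the focal length in pixels is half the picture's height over the tangent of half this angle, whatever the lens; pixels are square), "cx", "cy" (the principal point, pixels), "extrinsics" (4x4, takes a point from camera to world coordinates). Camera axes: x right, y up, looking along -z (the intrinsics and any distortion apply to the point x, -y, -z); pixel columns grow to the right and rows downward; lengths in m; the calibration is good to about 2 mm. A picture is of the moment at which its call begins. There is no depth.
- finish_job(): hands the job in; it is judged then, once.
The state is a dict: "clock": time; "q": joint angles; "qd": joint speeds; "joint_torque": joint torques, N m; "tool_pos": TCP position; "eef_rot": TCP orientation; "contact_force": force on the tool from outside, world axes, zero at the start; "moment": the same for the moment, N m; "opening": opening from 0.0 (shut) to 1.0 (fully open); "finger_force": force on a finger pad.
Only numpy, scipy, OpenCV 4.12 (cv2) and the standard library are available. Lean on these libraries where they do the work, as an engineer would, in place of code of your own. Each camera call takes 0.05 s, during which the arm holds its last target. There are 200 camera calls.

## Working session

There is one attempt and no reset: what is moved stays moved. The work goes in short steps, Python scripts to look and compute and a tool call to move; the robot and the scene stay as the last step left them, time stands still between calls to the robot, and variables do not carry over. Pictures are saved under pics/ and viewed, at most 10 in all, crops included, and the job is handed in when it is done.

Besides the shell and the picture viewer there is one more tool, called after "Call:" in YAML: its name, and indented under it one key for each argument. send_rows: Moves the arm, as the interface text tells. Its arguments: {"type":"object","properties":{"motion":{"type":"array"},"grip_force":{"type":"number"}},"required":["motion"]}

```bash
mkdir -p pics; cat > h.py <<'E'
from plant import *
import numpy as np, cv2
from scipy.spatial.transform import Rotation as R
def snap(n,f):
    s=snapshot(n); cv2.imwrite('pics/'+f,s['img'][:,:,::-1]); return s
def ray(s,u,v):
    f=s['img'].shape[0]/2/np.tan(np.radians(s['vertical_fov'])/2)
    E=np.array(s['extrinsics']); d=E[:3,:3]@np.array([(u-s['cx'])/f,-(v-s['cy'])/f,-1]); return E[:3,3],d
def onz(s,u,v,z):
    o,d=ray(s,u,v); return o+d*(z-o[2])/d[2]
def proj(s,p):
    f=s['img'].shape[0]/2/np.tan(np.radians(s['vertical_fov'])/2)
    E=np.array(s['extrinsics']); c=E[:3,:3].T@(np.array(p)-E[:3,3]); return s['cx']-f*c[0]/c[2], s['cy']+f*c[1]/c[2]
E
python3 - <<'E'
from h import *
import pickle
for n in ("scene","top"):
    s=snap(n,n+"0.png"); pickle.dump(s,open(n+".pkl","wb"))
    print(n,s.keys(),s['vertical_fov'],s['cx'],s['cy'],np.round(s['extrinsics'],3).tolist())
st=get_state();print(st)
E
```

```text
scene dict_keys(['img', 'vertical_fov', 'cx', 'cy', 'extrinsics']) 55.06298063869489 251.42531426053066 187.6504763625403 [[0.782, -0.447, 0.435, 1.201], [0.623, 0.574, -0.531, -0.787], [-0.013, 0.686, 0.727, 1.219], [0.0, 0.0, 0.0, 1.0]]
top dict_keys(['img', 'vertical_fov', 'cx', 'cy', 'extrinsics']) 53.25110659779352 253.0628312394339 193.87235924384035 [[0.014, 0.986, -0.164, 0.327], [-1.0, 0.013, -0.008, 0.017], [-0.005, 0.165, 0.986, 1.327], [0.0, 0.0, 0.0, 1.0]]
{'clock': 0.1, 'q': array([ 1.21480769,  0.68987235, -0.19452391,  1.5662394 ,  0.15735685,
        0.90252161, -0.21510052]), 'qd': array([ 0.00044034, -0.00249481, -0.00069092, -0.00215554,  0.00133146,
        0.00056991, -0.00047776]), 'joint_torque': array([-3.70444628e-03, -5.28500354e+01, -1.27157819e+00, -1.53836364e+01,
       -5.24811528e-02,  2.01741364e-03,  2.48946702e-05]), 'tool_pos': array([ 0.23723411, -0.57762862,  0.24900784]), 'eef_rot': array([ 9.81056776e-01,  1.93718680e-01, -2.40637491e-04, -7.85960301e-04]), 'contact_force': array([ 1.08216234,  0.11295181, -0.65066937]), 'moment': array([0.02645728, 0.00607154, 0.01540678]), 'finger_force': 0.0, 'opening': 1.001657762171148}
```

View pics/top0.png

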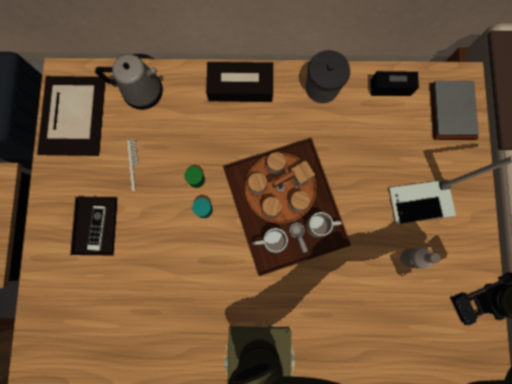

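View pics/scene0.png

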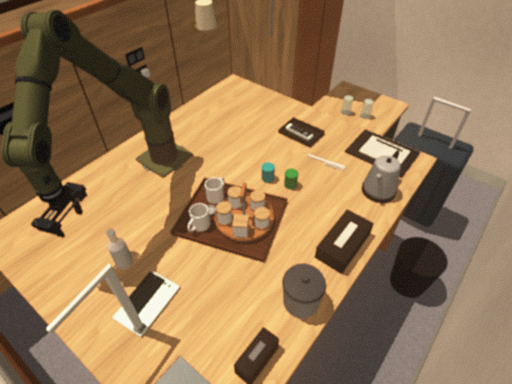

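The tray is centred near (285,205) in the top view, turned roughly 17°. The square caddy is at about (303,173), at the right rear, and the handle is near (280,187). I'll measure the tray's corners and enlarge the carousel.

```bash
python3 - <<'E'
from h import *
import pickle
s=pickle.load(open("top.pkl","rb")); im=s['img'][:,:,::-1]
c=im[130:280,215:355]; cv2.imwrite('pics/c.png',cv2.resize(c,None,fx=4,fy=4,interpolation=cv2.INTER_CUBIC)) 
for u,v in [(224,165),(310,140),(348,243),(260,273)]:
    print(onz(s,u,v,.024))
print('caddy',onz(s,303,173,.109),'handle',onz(s,280,186,.2))
E
```

```text
[0.645186   0.12975106 0.024     ]
[ 0.73972863 -0.17150552  0.024     ]
[ 0.38055973 -0.29594061  0.024     ]
[ 2.77062436e-01 -2.72379611e-04  2.40000000e-02]
caddy [ 0.60107575 -0.13537322  0.109     ] handle [ 0.53987855 -0.05495406  0.2       ]
```

View pics/c.png

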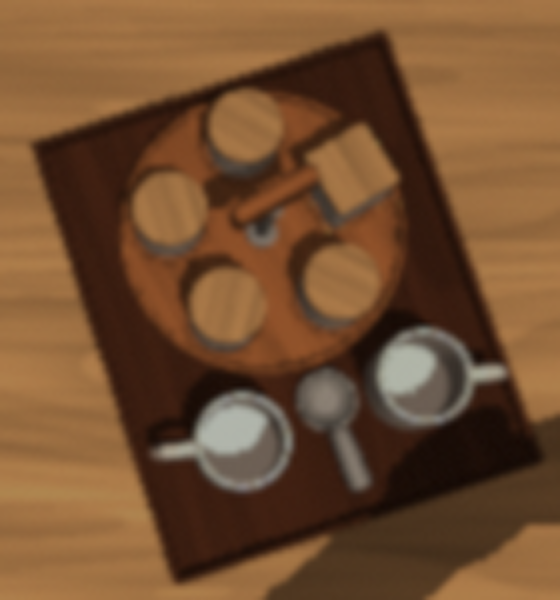

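```bash
python3 - <<'E'
from h import *
import pickle
s=pickle.load(open("top.pkl","rb"))
P=lambda a,b,z: onz(s,215+a/4-.4,130+b/4-.4,z)[:2]
c=np.array([P(*k,.024) for k in [(35,145),(383,32),(540,458),(178,580)]])
xd=(c[0]+c[1]-c[2]-c[3]);yd=c[0]+c[3]-c[1]-c[2]
print('size',np.linalg.norm(xd)/2,np.linalg.norm(yd)/2,np.degrees([np.arctan2(xd[1],xd[0]),np.arctan2(-yd[0],yd[1])]))
x=xd/np.linalg.norm(xd); print('axis from tray',c.mean(0)+.06*x)
h=np.array([P(234,215,.2),P(320,182,.2)]);print('handle',h.mean(0),np.linalg.norm(h[1]-h[0]),np.degrees(np.arctan2(*(h[1]-h[0])[::-1])))
cad=P(353,170,.109);print('caddy',cad,cad-h.mean(0))
jars=[P(245,125,.1),P(170,208,.1),P(228,305,.1),P(342,282,.1),cad];print('jars mean',np.mean(jars,0),np.round(jars,3).tolist())
print('bottle',onz(s,425,258,.15),'lamp base',onz(s,445,185,.02))
d=np.array([*(h.mean(0)),.30])-get_state()['tool_pos']; print('tool shift',R.from_quat(get_state()['eef_rot']).inv().apply(d)*100)
E
```

```text
size 0.39269276069907166 0.32220079505090343 [19.15271124 19.16993344]
axis from tray [ 0.56653007 -0.06517787]
handle [ 0.56074584 -0.066502  ] 0.06957305354977579 -67.94355657470058
caddy [ 0.6040658  -0.13490677] [ 0.04331996 -0.06840477]
jars mean [ 0.56513649 -0.06592337] [[0.643, -0.047], [0.572, 0.014], [0.493, -0.034], [0.513, -0.126], [0.604, -0.135]]
bottle [ 0.33361762 -0.49711092  0.15      ] lamp base [ 0.58502031 -0.63774345  0.02      ]
tool shift [ 49.35007733 -34.98813025  -5.05027796]
```

Call:
send_rows:
  motion:
    - {"x": 0, "y": 0, "z": -2.5, "jaw": 8.8}
    - {"x": 0, "y": -2, "z": -2.5, "jaw": 8.8}
    - {"x": 3, "y": -3, "z": 0, "jaw": 8.8}
    - {"x": 3.5, "y": -3, "z": 0, "jaw": 8.8}
    - {"x": 3.5, "y": -3, "z": 0, "jaw": 8.8}
  grip_force: 30

```text
schema error: expected keys x, y, z, rx, ry, rz, jaw
```

Call:
send_rows:
  motion:
    - {"x": 3.5, "y": -3, "z": 0, "jaw": 8.8}
    - {"x": 3.5, "y": -3, "z": 0, "jaw": 8.8}
    - {"x": 3.5, "y": -3, "z": 0, "jaw": 8.8}
    - {"x": 3.5, "y": -3, "z": 0, "jaw": 8.8}
    - {"x": 3.5, "y": -3, "z": 0, "jaw": 8.8}

```text
schema error: expected keys x, y, z, rx, ry, rz, jaw
```

Call:
send_rows:
  motion:
    - {"x": 0, "y": 0, "z": -2.5, "rx": 0, "ry": 0, "rz": 0, "jaw": 8.8}
    - {"x": 0, "y": -2, "z": -2.5, "rx": 0, "ry": 0, "rz": 0, "jaw": 8.8}
    - {"x": 3, "y": -3, "z": 0, "rx": 0, "ry": 0, "rz": 0, "jaw": 8.8}
    - {"x": 3.5, "y": -3, "z": 0, "rx": 0, "ry": 0, "rz": 0, "jaw": 8.8}
    - {"x": 3.5, "y": -3, "z": 0, "rx": 0, "ry": 0, "rz": 0, "jaw": 8.8}
  grip_force: 30

```text
clock: 0.6
tool_pos: [0.2883, -0.4369, 0.2996]
eef_rot: [0.981, 0.193, 0.0, -0.0]
contact_force: [0.8, 1.0, -1.1]
opening: 1.001
finger_force: 0.0
```

Call:
send_rows:
  motion:
    - {"x": 3.5, "y": -3, "z": 0, "rx": 0, "ry": 0, "rz": 0, "jaw": 8.8}
    - {"x": 3.5, "y": -3, "z": 0, "rx": 0, "ry": 0, "rz": 0, "jaw": 8.8}
    - {"x": 3.5, "y": -2, "z": 0, "rx": 0, "ry": 0, "rz": 0, "jaw": 8.8}
    - {"x": 3.5, "y": -2, "z": 0, "rx": 0, "ry": 0, "rz": 0, "jaw": 8.8}
    - {"x": 3.5, "y": -2, "z": 0, "rx": 0, "ry": 0, "rz": 0, "jaw": 8.8}

```text
clock: 1.1
tool_pos: [0.405, -0.2594, 0.2996]
eef_rot: [0.981, 0.194, -0.0, -0.0]
contact_force: [0.6, -0.4, 0.2]
opening: 0.999
finger_force: 0.0
```

Call:
send_rows:
  motion:
    - {"x": 4, "y": -2.2, "z": 0, "rx": 0, "ry": 0, "rz": 0, "jaw": 8.8}
    - {"x": 4, "y": -2.2, "z": 0, "rx": 0, "ry": 0, "rz": 0, "jaw": 8.8}
    - {"x": 4, "y": -2.2, "z": 0, "rx": 0, "ry": 0, "rz": 0, "jaw": 8.8}
    - {"x": 4, "y": -2.2, "z": 0, "rx": 0, "ry": 0, "rz": 0, "jaw": 8.8}
    - {"x": 4, "y": -2.2, "z": 0, "rx": 0, "ry": 0, "rz": 0, "jaw": 8.8}

```text
clock: 1.6
tool_pos: [0.5483, -0.0815, 0.2994]
eef_rot: [0.981, 0.194, -0.0, 0.0]
contact_force: [0.7, 0.0, 0.9]
opening: 1.004
finger_force: 0.0
```

Call:
send_rows:
  motion:
    - {"x": 2.3, "y": -0.8, "z": 0, "rx": 0, "ry": 0, "rz": -0.12, "jaw": 8.8}
    - {"x": 0, "y": 0, "z": 0, "rx": 0, "ry": 0, "rz": -0.14, "jaw": 8.8}
    - {"x": 0, "y": 0, "z": 0, "rx": 0, "ry": 0, "rz": -0.14, "jaw": 8.8}
    - {"x": 0, "y": 0, "z": 0, "rx": 0, "ry": 0, "rz": -0.14, "jaw": 8.8}
    - {"x": 0, "y": 0, "z": 0, "rx": 0, "ry": 0, "rz": -0.14, "jaw": 8.8}

```text
clock: 2.1
tool_pos: [0.5656, -0.0669, 0.2993]
eef_rot: [0.859, 0.512, -0.0, -0.0]
contact_force: [0.1, -0.1, -0.2]
opening: 0.997
finger_force: 0.0
```

Call:
send_rows:
  motion:
    - {"x": 0, "y": 0, "z": 0, "rx": 0, "ry": 0, "rz": -0.14, "jaw": 8.8}
    - {"x": 0, "y": 0, "z": 0, "rx": 0, "ry": 0, "rz": -0.14, "jaw": 8.8}
    - {"x": 0, "y": 0, "z": 0, "rx": 0, "ry": 0, "rz": -0.14, "jaw": 8.8}
    - {"x": 0, "y": 0, "z": 0, "rx": 0, "ry": 0, "rz": -0.14, "jaw": 8.8}
    - {"x": 0, "y": 0, "z": 0, "rx": 0, "ry": 0, "rz": -0.14, "jaw": 8.8}

```text
clock: 2.6
tool_pos: [0.5656, -0.0672, 0.2993]
eef_rot: [0.631, 0.776, -0.0, -0.0]
contact_force: [0.1, 0.4, 0.4]
opening: 1.0
finger_force: 0.0
```

```bash
python3 - <<'E'
from h import *
import pickle
s=snap("wrist","w1.png"); pickle.dump(s,open("w1.pkl","wb"));st=get_state();print(st['tool_pos'],st['eef_rot'],st['q'],s['cx'],s['cy'],s['vertical_fov'],s['extrinsics'])
E
```

```text
[ 0.56551825 -0.06731676  0.29916357] [ 6.29292615e-01  7.77168210e-01 -4.07918318e-04 -4.60434226e-04] [ 0.39442022  0.60817036 -0.60900512  1.66041447  0.39845898  1.00127711
 -0.13957948] 253.67892904757636 191.27921044610207 58.4333851204489 [[ 9.79197862e-01 -1.92443474e-01 -6.43199490e-02  5.49419450e-01]
 [ 2.02907226e-01  9.27991017e-01  3.12508127e-01  1.48803344e-02]
 [-4.51814715e-04 -3.19058272e-01  9.47734992e-01  4.34321227e-01]
 [ 0.00000000e+00  0.00000000e+00  0.00000000e+00  1.00000000e+00]]
```

View pics/w1.png

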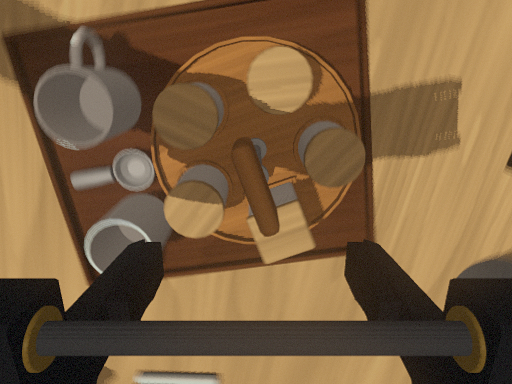

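The handle's top runs from about (242,141) to (268,233). The caddy lid corners are near (247,220), (300,202), (315,248) and (264,262).

```bash
python3 - <<'E'
from h import *
import pickle
s=pickle.load(open("w1.pkl","rb"))
h=np.array([onz(s,242,141,.2),onz(s,268,233,.2)])[:,:2];d=h[1]-h[0]
print('handle',h,h.mean(0),np.linalg.norm(d),np.degrees(np.arctan2(d[1],d[0])))
c=np.array([onz(s,u,v,.109)[:2] for u,v in [(247,220),(300,202),(315,248),(264,262)]])
print('caddy',c.mean(0),np.linalg.norm(np.diff(c,axis=0),axis=1)); 
e=c[1:4:1];print(np.degrees([np.arctan2(*(c[3]-c[0])[::-1]),np.arctan2(*(c[2]-c[1])[::-1])]))
v=c.mean(0)-[.566,-.066];print(v,np.linalg.norm(v),np.degrees(np.arctan2(v[1],v[0])))
# brown handle mask
hsv=cv2.cvtColor(s['img'],cv2.COLOR_RGB2HSV);print(hsv[180,252],hsv[215,265],hsv[190,235],hsv[240,285])
E
```

```text
handle [[ 0.55008501 -0.02835817]
 [ 0.58255868 -0.09256914]] [ 0.56632184 -0.06046366] 0.07195545425581219 -63.17272454346405
caddy [ 0.60932102 -0.1320726 ] [0.05719612 0.05499551 0.0563956 ]
[-58.15874237 -59.06206606]
[ 0.04332102 -0.0660726 ] 0.0790082218397743 -56.74883040891407
[ 14 182 105] [ 14 172 113] [ 13 167 104] [ 18 125 178]
```

Call:
send_rows:
  motion:
    - {"x": 0, "y": 0, "z": 0, "rx": 0, "ry": 0, "rz": -0.12, "jaw": 6}
    - {"x": 0, "y": 0, "z": 0, "rx": 0, "ry": 0, "rz": -0.12, "jaw": 6}
    - {"x": 0.15, "y": 0.05, "z": 1.5, "rx": 0, "ry": 0, "rz": -0.065, "jaw": 6}
    - {"x": 0, "y": 0, "z": 2, "rx": 0, "ry": 0, "rz": 0, "jaw": 6}
    - {"x": 0, "y": 0, "z": 2, "rx": 0, "ry": 0, "rz": 0, "jaw": 6}

```text
clock: 3.15
tool_pos: [0.5656, -0.0656, 0.2439]
eef_rot: [0.51, 0.86, -0.0, 0.0]
contact_force: [-0.0, 0.4, 0.1]
opening: 0.681
finger_force: 0.0
```

```bash
python3 - <<'E'
from h import *
import pickle
s=snap("wrist","w2.png"); pickle.dump(s,open("w2.pkl","wb"));st=get_state();print(st['tool_pos'],st['eef_rot'],st['q'])
E
```

```text
[ 0.56357976 -0.06598383  0.24069836] [ 0.50954444  0.86043901 -0.00162913 -0.00255281] [ 0.41136251  0.68984269 -0.65076999  1.73345975  0.51310967  0.90172201
  0.04306544]
```

View pics/w2.png

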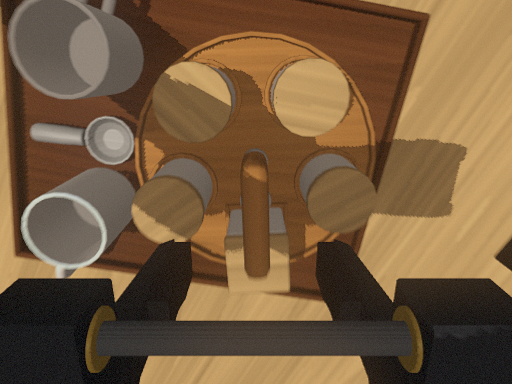

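The handle now stands upright in the picture, from (256,152) to (256,275), midway between the fingers, so it is aligned. I'll descend and close.

Call:
send_rows:
  motion:
    - {"x": 0, "y": 0, "z": 1.5, "rx": 0, "ry": 0, "rz": 0, "jaw": 6}
    - {"x": 0, "y": 0, "z": 2, "rx": 0, "ry": 0, "rz": 0, "jaw": 6}
    - {"x": 0, "y": 0, "z": 2, "rx": 0, "ry": 0, "rz": 0, "jaw": 6}
    - {"x": 0, "y": 0, "z": 1, "rx": 0, "ry": 0, "rz": 0, "jaw": 6}
    - {"x": 0, "y": 0, "z": 0, "rx": 0, "ry": 0, "rz": 0, "jaw": 3}

```text
clock: 3.7
tool_pos: [0.565, -0.0656, 0.1787]
eef_rot: [0.509, 0.861, -0.001, -0.001]
contact_force: [0.8, 0.8, 0.4]
opening: 0.615
finger_force: 0.0
```

Call:
send_rows:
  motion:
    - {"x": 0, "y": 0, "z": 0, "rx": 0, "ry": 0, "rz": 0, "jaw": 2.4}
    - {"x": 0, "y": 0, "z": 0, "rx": 0, "ry": 0, "rz": 0, "jaw": 2}
    - {"x": 0, "y": 0, "z": 0, "rx": 0, "ry": 0, "rz": 0, "jaw": 1.7}
    - {"x": 0, "y": 0, "z": 0, "rx": 0, "ry": 0, "rz": 0, "jaw": 1.4}
    - {"x": 0, "y": 0, "z": 0, "rx": 0, "ry": 0, "rz": 0, "jaw": 1.2}
  grip_force: 15

```text
clock: 4.2
tool_pos: [0.5667, -0.0651, 0.1802]
eef_rot: [0.508, 0.861, 0.001, 0.001]
contact_force: [0.0, -0.6, 1.5]
opening: 0.181
finger_force: 14.9
```

Call:
send_rows:
  motion:
    - {"x": 0, "y": 0, "z": 0, "rx": 0, "ry": 0, "rz": 0, "jaw": 1.2}
    - {"x": 0, "y": 0, "z": 0, "rx": 0, "ry": 0, "rz": 0.01, "jaw": 1.2}
    - {"x": 0, "y": 0, "z": 0, "rx": 0, "ry": 0, "rz": 0.03, "jaw": 1.2}
    - {"x": 0, "y": 0, "z": 0, "rx": 0, "ry": 0, "rz": 0.05, "jaw": 1.2}
    - {"x": 0, "y": 0, "z": 0, "rx": 0, "ry": 0, "rz": 0.06, "jaw": 1.2}
  grip_force: 45

```text
clock: 4.7
tool_pos: [0.5667, -0.0651, 0.1802]
eef_rot: [0.573, 0.82, 0.001, 0.001]
contact_force: [2.5, 1.2, 1.7]
opening: 0.178
finger_force: 44.8
```

Call:
send_rows:
  motion:
    - {"x": 0, "y": 0, "z": 0, "rx": 0, "ry": 0, "rz": 0.06, "jaw": 1.2}
    - {"x": 0, "y": 0, "z": 0, "rx": 0, "ry": 0, "rz": 0.06, "jaw": 1.2}
    - {"x": 0, "y": 0, "z": 0, "rx": 0, "ry": 0, "rz": 0.06, "jaw": 1.2}
    - {"x": 0, "y": 0, "z": 0, "rx": 0, "ry": 0, "rz": 0.06, "jaw": 1.2}
    - {"x": 0, "y": 0, "z": 0, "rx": 0, "ry": 0, "rz": 0.06, "jaw": 1.2}

```text
clock: 5.2
tool_pos: [0.5667, -0.0651, 0.1802]
eef_rot: [0.689, 0.725, 0.001, 0.001]
contact_force: [3.2, 0.5, 1.6]
opening: 0.178
finger_force: 44.8
```

Call:
send_rows:
  motion:
    - {"x": 0, "y": 0, "z": 0, "rx": 0, "ry": 0, "rz": 0.06, "jaw": 1.2}
    - {"x": 0, "y": 0, "z": 0, "rx": 0, "ry": 0, "rz": 0.06, "jaw": 1.2}
    - {"x": 0, "y": 0, "z": 0, "rx": 0, "ry": 0, "rz": 0.06, "jaw": 1.2}
    - {"x": 0, "y": 0, "z": 0, "rx": 0, "ry": 0, "rz": 0.06, "jaw": 1.2}
    - {"x": 0, "y": 0, "z": 0, "rx": 0, "ry": 0, "rz": 0.06, "jaw": 1.2}

```text
clock: 5.7
tool_pos: [0.5668, -0.0651, 0.1802]
eef_rot: [0.79, 0.614, 0.001, 0.001]
contact_force: [2.7, -0.3, 1.9]
opening: 0.179
finger_force: 44.8
```

Call:
send_rows:
  motion:
    - {"x": 0, "y": 0, "z": 0, "rx": 0, "ry": 0, "rz": 0.06, "jaw": 1.2}
    - {"x": 0, "y": 0, "z": 0, "rx": 0, "ry": 0, "rz": 0.06, "jaw": 1.2}
    - {"x": 0, "y": 0, "z": 0, "rx": 0, "ry": 0, "rz": 0.06, "jaw": 1.2}
    - {"x": 0, "y": 0, "z": 0, "rx": 0, "ry": 0, "rz": 0.06, "jaw": 1.2}
    - {"x": 0, "y": 0, "z": 0, "rx": 0, "ry": 0, "rz": 0.06, "jaw": 1.2}

```text
clock: 6.2
tool_pos: [0.5668, -0.0651, 0.1802]
eef_rot: [0.872, 0.489, 0.001, 0.0]
contact_force: [3.5, 1.3, 1.2]
opening: 0.175
finger_force: 44.8
```

Call:
send_rows:
  motion:
    - {"x": 0, "y": 0, "z": 0, "rx": 0, "ry": 0, "rz": 0.06, "jaw": 1.2}
    - {"x": 0, "y": 0, "z": 0, "rx": 0, "ry": 0, "rz": 0.06, "jaw": 1.2}
    - {"x": 0, "y": 0, "z": 0, "rx": 0, "ry": 0, "rz": 0.06, "jaw": 1.2}
    - {"x": 0, "y": 0, "z": 0, "rx": 0, "ry": 0, "rz": 0.06, "jaw": 1.2}
    - {"x": 0, "y": 0, "z": 0, "rx": 0, "ry": 0, "rz": 0.06, "jaw": 1.2}

```text
clock: 6.7
tool_pos: [0.5669, -0.0651, 0.1802]
eef_rot: [0.936, 0.353, 0.001, 0.0]
contact_force: [3.0, 0.9, 1.5]
opening: 0.178
finger_force: 44.8
```

Call:
send_rows:
  motion:
    - {"x": 0, "y": 0, "z": 0, "rx": 0, "ry": 0, "rz": 0.06, "jaw": 1.2}
    - {"x": 0, "y": 0, "z": 0, "rx": 0, "ry": 0, "rz": 0.06, "jaw": 1.2}
    - {"x": 0, "y": 0, "z": 0, "rx": 0, "ry": 0, "rz": 0.06, "jaw": 1.2}
    - {"x": 0, "y": 0, "z": 0, "rx": 0, "ry": 0, "rz": 0.06, "jaw": 1.2}
    - {"x": 0, "y": 0, "z": 0, "rx": 0, "ry": 0, "rz": 0.05, "jaw": 1.2}

```text
clock: 7.2
tool_pos: [0.5668, -0.0652, 0.1802]
eef_rot: [0.977, 0.214, 0.001, 0.0]
contact_force: [3.4, 0.4, 2.8]
opening: 0.176
finger_force: 44.8
```

Call:
send_rows:
  motion:
    - {"x": 0, "y": 0, "z": 0, "rx": 0, "ry": 0, "rz": 0.04, "jaw": 1.2}
    - {"x": 0, "y": 0, "z": 0, "rx": 0, "ry": 0, "rz": 0.03, "jaw": 1.2}
    - {"x": 0, "y": 0, "z": 0, "rx": 0, "ry": 0, "rz": 0.02, "jaw": 1.2}
    - {"x": 0, "y": 0, "z": 0, "rx": 0, "ry": 0, "rz": 0.01, "jaw": 1.2}
    - {"x": 0, "y": 0, "z": 0, "rx": 0, "ry": 0, "rz": 0, "jaw": 1.2}

```text
clock: 7.7
tool_pos: [0.5668, -0.0652, 0.1802]
eef_rot: [0.986, 0.166, 0.001, 0.0]
contact_force: [4.8, 0.4, 3.0]
opening: 0.174
finger_force: 44.8
```

```bash
python3 - <<'E'
from h import *
import pickle
for n in("wrist","scene"):
    s=snap(n,n+"3.png"); pickle.dump(s,open(n+"3.pkl","wb"))
cv2.imwrite('pics/s3c.png',cv2.resize(s['img'][160:270,165:300,::-1],None,fx=4,fy=4,interpolation=cv2.INTER_CUBIC))
st=get_state();print(st)
E
```

```text
{'clock': 7.8, 'q': array([ 0.09489299,  0.70787407, -0.10321836,  1.80589788,  0.11321933,
        0.63100781, -1.31121972]), 'qd': array([ 0.0016416 ,  0.00053787, -0.00184941,  0.00153174,  0.00116052,
       -0.00022879, -0.00064085]), 'joint_torque': array([ 8.28838684e-01, -4.71916616e+01,  7.30932970e-01, -8.06035906e+00,
        1.64176631e-01,  1.47141818e+00,  3.94084328e-02]), 'tool_pos': array([ 0.56682764, -0.06518347,  0.18019234]), 'eef_rot': array([9.86036615e-01, 1.66523882e-01, 1.25994895e-03, 5.91092210e-05]), 'contact_force': array([5.76573721, 1.36320351, 3.78457167]), 'moment': array([ 0.22428525, -0.94704589, -0.01496614]), 'finger_force': 44.84508275985718, 'opening': 0.1743801766192697}
```

View pics/wrist3.png

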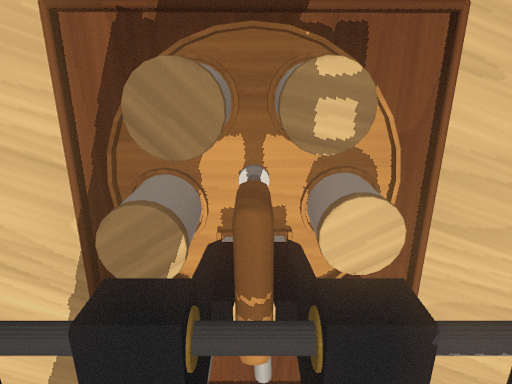

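View pics/s3c.png

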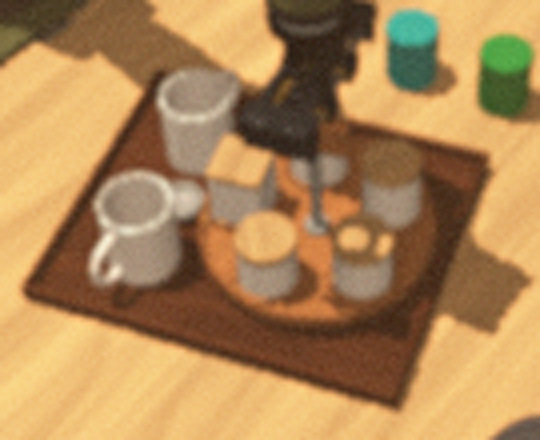

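The wrist view shows the tray's rear edge level at row 7 and the jars in mirror image about column 255. In the scene crop the caddy's lid is at about (242,160), between the mugs. I'll do one numeric check on the lid, then hold still.

Call:
send_rows:
  motion:
    - {"x": 0, "y": 0, "z": 0, "rx": 0, "ry": 0, "rz": 0, "jaw": 1.2}
    - {"x": 0, "y": 0, "z": 0, "rx": 0, "ry": 0, "rz": 0, "jaw": 1.2}
    - {"x": 0, "y": 0, "z": 0, "rx": 0, "ry": 0, "rz": 0, "jaw": 1.2}
    - {"x": 0, "y": 0, "z": 0, "rx": 0, "ry": 0, "rz": 0, "jaw": 1.2}
    - {"x": 0, "y": 0, "z": 0, "rx": 0, "ry": 0, "rz": 0, "jaw": 1.2}

```text
clock: 8.3
tool_pos: [0.5668, -0.0652, 0.1802]
eef_rot: [0.986, 0.166, 0.001, 0.0]
contact_force: [5.5, 0.2, 2.9]
opening: 0.177
finger_force: 44.8
```

```bash
python3 - <<'E'
from h import *
import pickle
s=pickle.load(open("scene3.pkl","rb"))
a=np.radians(19.15);x=np.array([np.cos(a),np.sin(a)]);p=onz(s,165+242/4-.4,160+160/4-.4,.109)[:2]
print('lid',p,'front',np.array([.566,-.066])-.08*x)
w=pickle.load(open("wrist3.pkl","rb"))
r=onz(w,465,7,.024)-onz(w,45,7,.024);print('rear edge angle',np.degrees(np.arctan2(r[1],r[0])),np.linalg.norm(r))
J=[onz(w,u,v,z)[:2] for u,v,z in[(173,107,.109),(327,104,.109),(143,240,.109),(362,233,.109)]];q=(J[0]+J[1]-J[2]-J[3]);print(np.round(J,3).tolist(),np.degrees(np.arctan2(q[1],q[0])))
E
```

```text
lid [ 0.49412142 -0.09415361] front [ 0.49042696 -0.09224339]
rear edge angle -70.85666024959 0.318721211114931
[[0.615, 0.002], [0.646, -0.083], [0.524, -0.002], [0.577, -0.137]] 19.93863010576586
```

The lid is 4 mm from the front position, and both the carousel and the tray measure about 19°. The carousel is still and the handle is gripped, so I'll hand it in.

```bash
python3 -c "
from plant import *
print(finish_job())"
```

```text
the job is handed in; nothing more can be done
None
```

I turned the carousel about 100° clockwise so the square caddy stands at the front, about 4 mm from the front position by camera, and handed the job in at about 8 s with the handle still gripped at 45 N; the verdict was not shown.

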